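# Three hazelnuts into the bowl

## Task

Of the two nut dispensers on the counter, take the one that has the bowl standing under its chute, and turn the knob on its top clockwise (seen from above) by exactly three clicks, no further, so that three hazelnuts drop into the bowl. Leave the knob resting in its third click and the bowl standing upright.

Things in the scene. Friction and masses are not known exactly. Their poses are not given: they have to be found in the camera images.
- nut_dispenser_knob (a joint): knob of the dispenser with the bowl, turning with its wheel of 15 nut pockets about a vertical axis. Rad, 0 at the start (a stop), growing clockwise seen from above. Sprung clicks every 24 degrees: 0.419, 0.838, third 1.257 (fits in one grasp); let go near a click it settles into it. Takes about 0.2 N m; one nut drops half-way through each click. Its twin has no bowl; they may swap places.
- knob_grip (a point): on the knob's axis at the height to grip, 189 mm above the counter; turns with it. Dark wooden bar 60 mm long, 14 mm thick, from 172 to 202 mm above the counter, on a round foot 54 mm across, centred on a flat clear cover 150 mm across at 164 mm. x = along the bar (to its steel mark), y = across it (14 mm), z = up. The dispenser (clear drum, wooden foot, chute towards the robot) is fixed.
- bowl: loose white bowl, 110 mm across the rim, 48 mm high, upright on the dispenser's foot plate (8 mm above the counter) under the chute, whose end is 84 mm above the counter. Origin at the centre of its underside, z up.
- hazelnut_1: a hazelnut, a brown ball 17 mm across lying in the drum of the same dispenser; origin at its centre. It is the first to fall: it drops through the chute into the bowl during the first click.
- hazelnut_2: a hazelnut, a brown ball 17 mm across lying in the drum of the same dispenser; origin at its centre. It is the second to fall: it drops through the chute into the bowl during the second click.
- hazelnut_3: a hazelnut, a brown ball 17 mm across lying in the drum of the same dispenser; origin at its centre. It is the third to fall: it drops through the chute into the bowl during the third click.

How it is judged:
By the outcome, as a careful person would: the job done as asked, in the order asked, and still so for the second after the job is handed in, with the robot touching nothing.
It also fails if it takes over 40 s, if anything falls off the work surface, if the arm or the gripper's body presses on something with over 40 N, if the wrist force passes 120 N, or if a joint passes its speed limit or range.

## Robot

A 6-joint arm with a two-finger parallel gripper is mounted at the origin on a cart in front of the work surface, level with it; the furniture and walls round the work are solid. World frame = base frame: x ahead of the robot, y to its left, z up, the work surface at z = 0. Lengths are in m, angles in rad, forces in N, time in s.
With the tool pointing down it reaches from about 0.35 to 1 m from the base axis. Payload 7.1 kg.
Tool frame: the origin (TCP) lies midway between the tips of the shut fingers; the grasp point (between the pads) lies 19 mm behind it (env.tcp_to_grasp is the distance from the TCP to the grasp point, in m); z points along the fingers, y is the line along which they close (so a half turn about z gives the same grasp; the last joint's range is limited). The gripper opens to 85 mm and grips with 20 to 120 N. Pads are 22 mm wide; open, the fingers measure 114 mm over their backs; the gripper's body (76 mm by 85 mm) begins 54 mm behind the grasp point. The pads swing forward as they close: fully open they stand 13 mm farther back than shut.
Start: joints at [1.286, 0.423, 1.63, -0, 1.089, -0.019], TCP at [0.164, 0.603, 0.231] pointing down, gripper open.
Joint ranges: [-3, 3], [-0.9, 2.11], [0.09, 2.58], [-1.31, 4.45], [0.11, 2.69], [-2.54, 2.54]. Speed limits (rad/s): [2.39, 2.39, 3.01, 3.14, 3.14, 3.14].

## Interface

Orientations are given as a unit quaternion [x, y, z, w].
In Python, from workcell import sensors, eyes, job, env gives the robot as it stands. The module is installed in compiled form; this text tells all that it offers.
- The arm moves only by the tool send_rows, never from a script. Its argument "motion" is a list of rows, each an object with "translation": the shift along the tool's x, y, z in cm, a list of three; "twist": the turn about the tool's z in rad. In form: [{"translation": [dx, dy, dz], "twist": twist}, ...]. A call has exactly 8 rows; each row shifts and turns the commanded pose from where the row before left it, along the tool's axes as they then stand; what a row does not reach is not made up. A row lasts 1/12 s, in which the tool goes at most 41.7 mm and 7.16 degrees, less where a joint would pass 70% of its speed; a pose out of reach is approached as far as the arm can. A call is refused whole if a number of a shift passes 4.17 or a number of a turn 0.125, either way. A call with a gripper value outside its range is refused whole. "claw" is the opening, from 0 (shut) to 1 (fully open), set as the call begins (left out, the last holds). The fingers move at their own pace and stop on an object; "newtons" is the grip in N (left out, the last holds). Time passes only in rows, so rows that do not move let the fingers close, or fill a call up. It gives the time, the measured TCP pose, the force, the opening and the grip force at its end, in the units of the state.
- sensors.get_state(): the state, without advancing time (a new reading comes with each control period).
- eyes.snapshot(name): name is "side" or "top" or "wrist"; returns the picture (384x512x3 uint8, blue, green, red); there is no depth.
- eyes.calibration(name): a dict with "fovy" (degrees; the focal length in pixels is half the picture's height over the tangent of half this angle, whatever the lens; pixels are square), "cx", "cy" (the principal point, pixels), "R" (3x3) and "t" (3): a world point X has camera coordinates R X + t; the wrist camera has in their place "mount" (4x4, takes a point from camera to tool coordinates, whose origin is the TCP and whose axes are the flange's). Camera axes: x right, y down, z forward; pixel columns grow to the right and rows downward; lengths in m; the calibration is good to about 2 mm. The wrist camera is an equidistant fisheye: a pixel r from the principal point sees the ray r / f radians off the axis. A picture is of the moment at which its call begins: read the wrist's pose just before it. calibration takes no time and is no camera call.
- job.close_job(): hands the job in; it is judged then, once.
The state is a dict: "t": time; "joint_positions": joint angles; "qvel": joint speeds; "joint_torque": joint torques, N m; "tcp_pos": TCP position; "tcp_rot": TCP orientation; "contact_force": force on the tool from outside, world axes, zero at the start; "ft_torque": the same for the moment, N m; "grip_width": finger opening in m; "grip_force": force on a finger pad.
Only numpy, scipy, OpenCV 4.12 (cv2) and the standard library are available. Lean on these libraries where they do the work, as an engineer would, in place of code of your own. Each camera call takes 0.05 s, during which the arm holds its last target. There are 200 camera calls.

## Working session

There is one attempt and no reset: what is moved stays moved. The work goes in short steps, Python scripts to look and compute and a tool call to move; the robot and the scene stay as the last step left them, time stands still between calls to the robot, and variables do not carry over. Pictures are saved under pics/ and viewed, at most 10 in all, crops included, and the job is handed in when it is done.

Besides the shell and the picture viewer there is one more tool, called after "Call:" by a JSON object that holds its "op" and its "data", one argument or row to a line. send_rows: Moves the arm, as the interface text tells. Its arguments: {"type":"object","properties":{"motion":{"type":"array"},"claw":{"type":"number"},"newtons":{"type":"number"}},"required":["motion"]}

```bash
mkdir -p pics; python3 - <<'E'
from workcell import sensors, eyes, job, env
import cv2, numpy as np
np.set_printoptions(precision=4,suppress=True)
s=sensors.get_state();print(s['t'],s['tcp_pos'],s['tcp_rot'],s['grip_width'],env.tcp_to_grasp)
for n in ('side','top','wrist'):
    cv2.imwrite(f'pics/{n}0.png',eyes.snapshot(n));print(n,eyes.calibration(n))
E
```

```text
0.0 [0.164  0.6025 0.2305] [ 0.1325  0.9912 -0.0008 -0.0001] 0.08528060105293965 0.0187
side {'fovy': 56.16031254762907, 'cx': 252.07834951392704, 'cy': 187.9829357134732, 'R': array([[ 0.9617, -0.2734,  0.0185],
       [-0.1235, -0.4929, -0.8613],
       [ 0.2446,  0.826 , -0.5078]]), 't': array([-0.5257,  0.0851,  0.9302])}
top {'fovy': 46.903853274279, 'cx': 254.25972180992616, 'cy': 188.08039573268368, 'R': array([[ 0.0135, -0.9998,  0.0149],
       [-0.9978, -0.0145, -0.0652],
       [ 0.0654, -0.014 , -0.9978]]), 't': array([-0.1607,  0.4768,  1.294 ])}
wrist {'fovy': 65.70646984690485, 'cx': 256.0630534543805, 'cy': 190.90449623936004, 'mount': array([[-0.0012, -0.9625, -0.2712,  0.0692],
       [ 1.    , -0.001 , -0.0006,  0.0007],
       [ 0.0003, -0.2712,  0.9625, -0.1424],
       [ 0.    ,  0.    ,  0.    ,  1.    ]])}
```

View pics/top0.png

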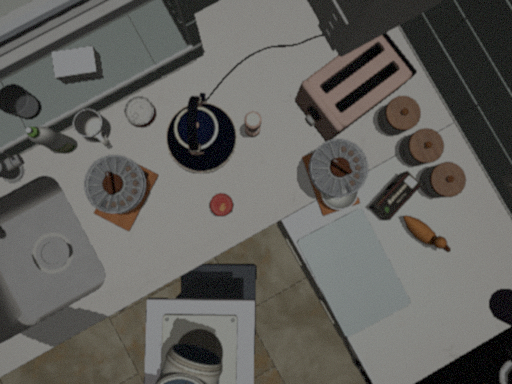

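View pics/side0.png

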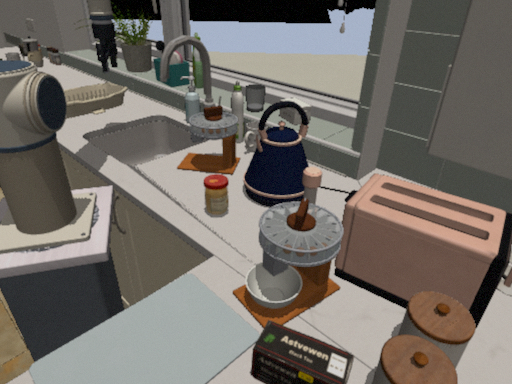

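The dispenser with the bowl is the one on the right: in the top view its knob is near (340,167) and the bowl is at (340,200). In the side view its knob is near (302,215). I'll enlarge both.

```bash
python3 - <<'E'
import cv2, numpy as np
a=cv2.imread('pics/top0.png')[135:215,300:380];b=cv2.imread('pics/side0.png')[185:265,255:345]
a=cv2.resize(a,(400,400),interpolation=cv2.INTER_CUBIC);b=cv2.resize(b,(400,356),interpolation=cv2.INTER_CUBIC)
b=cv2.copyMakeBorder(b,0,44,0,0,cv2.BORDER_CONSTANT)
cv2.imwrite('pics/crop0.png',cv2.convertScaleAbs(np.hstack([a,b]),alpha=1.5))
E
```

```text
(no output)
```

View pics/crop0.png

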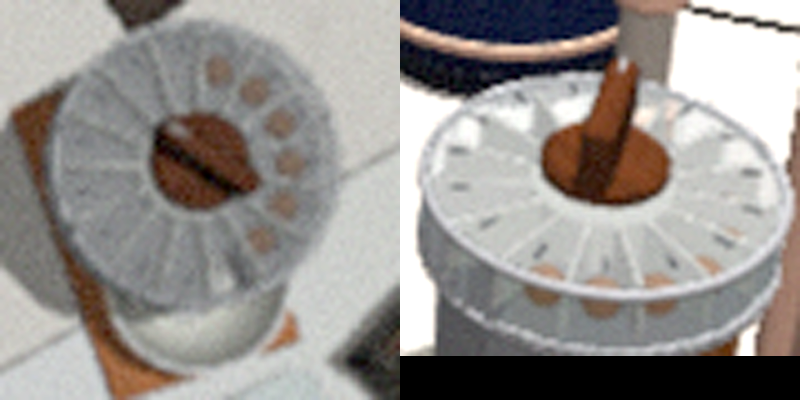

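```bash
cat > h.py <<'E'
from workcell import sensors, eyes, env
import numpy as np, cv2
from scipy.spatial.transform import Rotation as Ro
np.set_printoptions(precision=4,suppress=True)
def ray(n,u,v,st=None):
    c=eyes.calibration(n); f=192/np.tan(np.radians(c['fovy']/2)); p=np.array([u-c['cx'],v-c['cy']])
    if n!='wrist':
        d=c['R'].T@np.array([*p/f,1]); return -c['R'].T@c['t'],d
    r=np.hypot(*p); th=r/f; d=np.array([*(p/max(r,1e-9)*np.sin(th)),np.cos(th)])
    M=c['mount']; R=Ro.from_quat(st['tcp_rot']).as_matrix()
    return np.array(st['tcp_pos'])+R@M[:3,3], R@M[:3,:3]@d
def onz(n,u,v,z,st=None):
    o,d=ray(n,u,v,st); return o+d*(z-o[2])/d[2]
def tri(a,b):
    (o1,d1),(o2,d2)=ray(*a),ray(*b)
    s=np.linalg.lstsq(np.c_[d1,-d2],o2-o1,rcond=None)[0]; p,q=o1+s[0]*d1,o2+s[1]*d2
    return (p+q)/2,np.linalg.norm(p-q)
E
python3 - <<'E'
from h import *
tp=lambda x,y:(300+x/5-.4,135+y/5-.4); sd=lambda x,y:(255+(x-400)*90/400-.4,185+y*80/356-.4)
print('foot',onz('top',*tp(201,162),.169),onz('side',*sd(606,163),.170),'cover',onz('top',*tp(195,165),.164))
print(tri(('top',*tp(201,162)),('side',*sd(606,163))))
m,e=tri(('top',*tp(178,128)),('side',*sd(622,62)));print('mark',m,e)
a,b=onz('top',*tp(165,128),.202),onz('top',*tp(255,180),.202);print('ang',np.degrees(np.arctan2(*(a-b)[1::-1])),a,b)
print('kettle handle',tri(('top',195,125),('side',283,104)))
E
```

```text
foot [ 0.5279 -0.3763  0.169 ] [ 0.5283 -0.3803  0.17  ] cover [ 0.5269 -0.3742  0.164 ]
(array([ 0.529 , -0.377 ,  0.1674]), np.float64(0.001745833056544223))
mark [ 0.5415 -0.3575  0.2031] 0.0004941623195381396
ang 60.584727117242636 [ 0.5413 -0.351   0.202 ] [ 0.5153 -0.3972  0.202 ]
kettle handle (array([ 0.6179, -0.0071,  0.268 ]), np.float64(0.010442890928897277))
```

```bash
cat > plan.py <<'E'
from h import *
def plan(segs):
    """segs: (dx,dy,dz world m, twist total, rows) -> rounded rows in the tool axes"""
    R=Ro.from_quat(sensors.get_state()['tcp_rot']); 
    for dx,dy,dz,tw,n in segs:
        for _ in range(n):
            print(np.round(R.inv().apply([dx,dy,dz])*100/n,2).tolist(),round(tw/n,3)); R=R*Ro.from_rotvec([0,0,tw/n])
E
python3 - <<'E'
from plan import *
plan([(0,0,.144,.48,4),(.286,-.40,0,1.35,12),(.078,-.577,0,0,16)])
E
```

```text
[0.0, -0.0, -3.6] 0.12
[-0.0, -0.0, -3.6] 0.12
[-0.0, -0.0, -3.6] 0.12
[-0.0, -0.0, -3.6] 0.12
[-4.01, -0.83, 0.0] 0.113
[-4.08, -0.38, 0.0] 0.113
[-4.1, 0.08, 0.0] 0.113
[-4.06, 0.54, 0.0] 0.113
[-3.97, 1.0, 0.0] 0.113
[-3.84, 1.44, 0.0] 0.113
[-3.65, 1.86, 0.0] 0.113
[-3.42, 2.26, 0.0] 0.113
[-3.15, 2.63, 0.0] 0.113
[-2.83, 2.96, 0.0] 0.113
[-2.48, 3.26, 0.0] 0.113
[-2.1, 3.52, 0.0] 0.113
[-2.88, 2.23, 0.0] 0.0
[-2.88, 2.23, 0.0] 0.0
[-2.88, 2.23, 0.0] 0.0
[-2.88, 2.23, 0.0] 0.0
[-2.88, 2.23, 0.0] 0.0
[-2.88, 2.23, 0.0] 0.0
[-2.88, 2.23, 0.0] 0.0
[-2.88, 2.23, 0.0] 0.0
[-2.88, 2.23, 0.0] 0.0
[-2.88, 2.23, 0.0] 0.0
[-2.88, 2.23, 0.0] 0.0
[-2.88, 2.23, 0.0] 0.0
[-2.88, 2.23, 0.0] 0.0
[-2.88, 2.23, 0.0] 0.0
[-2.88, 2.23, 0.0] 0.0
[-2.88, 2.23, 0.0] 0.0
```

Call:
{"op": "send_rows", "data": {
  "motion": [
    {"translation": [0,0,-3.6],"twist": 0.12},
    {"translation": [0,0,-3.6],"twist": 0.12},
    {"translation": [0,0,-3.6],"twist": 0.12},
    {"translation": [0,0,-3.6],"twist": 0.12},
    {"translation": [-4.0,-0.8,0],"twist": 0.113},
    {"translation": [-4.1,-0.4,0],"twist": 0.113},
    {"translation": [-4.1,0.1,0],"twist": 0.113},
    {"translation": [-4.1,0.5,0],"twist": 0.113}
  ],
  "claw": 1
}}

```text
t: 0.82
tcp_pos: [0.2598, 0.4676, 0.3752]
tcp_rot: [0.566, 0.825, 0.0, 0.0]
contact_force: [0.7, 0.3, 0.9]
grip_width: 0.0858
grip_force: 0.0
```

Call:
{"op": "send_rows", "data": {
  "motion": [
    {"translation": [-4.0,1.0,0],"twist": 0.113},
    {"translation": [-3.8,1.4,0],"twist": 0.113},
    {"translation": [-3.7,1.9,0],"twist": 0.113},
    {"translation": [-3.4,2.3,0],"twist": 0.113},
    {"translation": [-3.1,2.6,0],"twist": 0.113},
    {"translation": [-2.8,3.0,0],"twist": 0.113},
    {"translation": [-2.5,3.3,0],"twist": 0.113},
    {"translation": [-2.1,3.5,0],"twist": 0.113}
  ]
}}

```text
t: 1.48
tcp_pos: [0.4506, 0.2001, 0.3753]
tcp_rot: [0.869, 0.494, 0.0, -0.0]
contact_force: [0.8, 0.9, -0.1]
grip_width: 0.0854
grip_force: 0.0
```

Call:
{"op": "send_rows", "data": {
  "motion": [
    {"translation": [-2.9,2.2,0],"twist": 0},
    {"translation": [-2.9,2.2,0],"twist": 0},
    {"translation": [-2.9,2.2,0],"twist": 0},
    {"translation": [-2.9,2.2,0],"twist": 0},
    {"translation": [-2.9,2.2,0],"twist": 0},
    {"translation": [-2.9,2.2,0],"twist": 0},
    {"translation": [-2.9,2.2,0],"twist": 0},
    {"translation": [-2.9,2.2,0],"twist": 0}
  ]
}}

```text
t: 2.15
tcp_pos: [0.4839, -0.0889, 0.3753]
tcp_rot: [0.868, 0.497, 0.0, -0.0]
contact_force: [0.3, 0.6, 0.1]
grip_width: 0.0858
grip_force: 0.0
```

Call:
{"op": "send_rows", "data": {
  "motion": [
    {"translation": [-2.9,2.2,0],"twist": 0},
    {"translation": [-2.9,2.2,0],"twist": 0},
    {"translation": [-2.9,2.2,0],"twist": 0},
    {"translation": [-2.9,2.2,0],"twist": 0},
    {"translation": [-2.8,2.2,2.0],"twist": 0},
    {"translation": [-2.8,2.2,3.0],"twist": 0},
    {"translation": [-2.8,2.2,3.0],"twist": 0},
    {"translation": [-2.8,2.2,2.5],"twist": 0}
  ]
}}

```text
t: 2.82
tcp_pos: [0.5188, -0.3651, 0.2759]
tcp_rot: [0.868, 0.497, -0.0, -0.0]
contact_force: [1.2, -0.3, -0.4]
grip_width: 0.0855
grip_force: 0.0
```

```bash
python3 - <<'E'
from h import *
import pickle
s=sensors.get_state();im=eyes.snapshot('wrist');pickle.dump(s,open('s1.pkl','wb'));cv2.imwrite('pics/w1.png',im)
print(s['tcp_pos'],s['tcp_rot'],s['joint_positions'])
c=cv2.convertScaleAbs(im[92:292,156:356],alpha=1.4)
cv2.imwrite('pics/w1c.png',cv2.resize(c,(600,600),interpolation=cv2.INTER_CUBIC))
E
```

```text
[ 0.5188 -0.3651  0.2759] [ 0.8679  0.4967 -0.0001 -0.0005] [-0.6321  0.3925  1.5677  0.0002  1.1824 -0.101 ]
```

View pics/w1c.png

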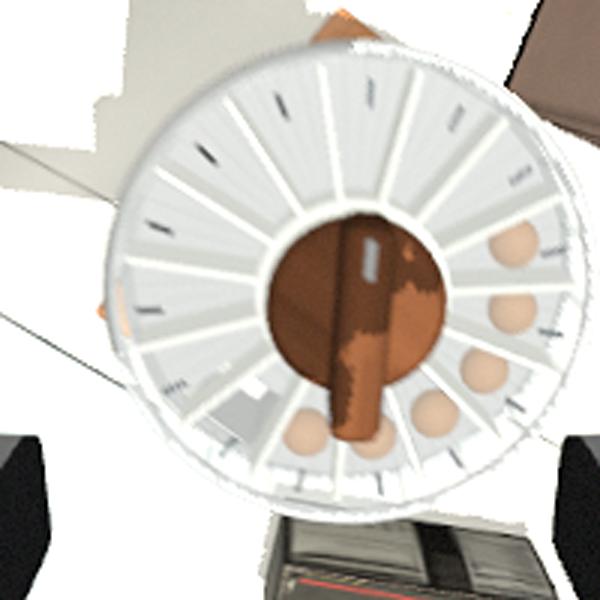

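```bash
python3 - <<'E'
from h import *
import pickle
s=pickle.load(open('s1.pkl','rb'))
p=lambda x,y,z:onz('wrist',156+x/3-.33,92+y/3-.33,z,s)
pts=dict(foot=p(357,302,.172),cover=p(347,281,.164),mark=p(370,260,.202),end=p(356,438,.202),e1=p(332,435,.202),e2=p(379,440,.202))
for k,v in pts.items(): print(k,v)
d=pts['mark']-pts['end'];d/=np.linalg.norm(d);a=np.arctan2(d[1],d[0]);print('bar',np.degrees(a),'centre',pts['end']+.03*d,'width',np.linalg.norm(pts['e1']-pts['e2']))
e=pts['e2']-pts['e1'];print('end edge',np.degrees(np.arctan2(e[1],e[0]))+90)
R=Ro.from_quat(s['tcp_rot']).as_matrix();print('toolx',np.degrees(np.arctan2(R[1,0],R[0,0])))
E
python3 - <<'E'
import cv2
im=cv2.imread('pics/w1.png')[150:250,226:306]
cv2.imwrite('pics/w1d.png',cv2.resize(cv2.convertScaleAbs(im,alpha=1.8,beta=15),(480,600),interpolation=cv2.INTER_CUBIC))
E
```

```text
foot [ 0.5313 -0.3742  0.172 ]
cover [ 0.5312 -0.3693  0.164 ]
mark [ 0.5422 -0.3579  0.202 ]
end [ 0.5153 -0.3985  0.202 ]
e1 [ 0.5102 -0.3944  0.202 ]
e2 [ 0.5203 -0.4022  0.202 ]
bar 56.46515492659714 centre [ 0.5319 -0.3735  0.202 ] width 0.012681024392719325
end edge 52.476131065896766
toolx 59.5639271039022
```

View pics/w1d.png

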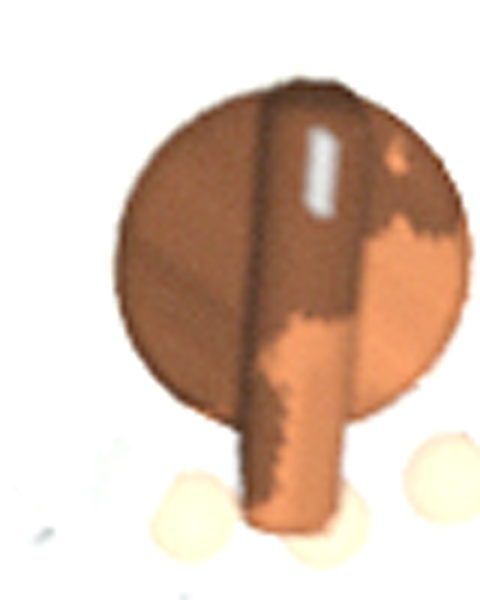

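```bash
python3 - <<'E'
from h import *
import pickle
s=pickle.load(open('s1.pkl','rb'))
p=lambda x,y,z:onz('wrist',226+x/6-.42,150+y/6-.42,z,s)
a,b=p(315,105,.202),p(292,515,.202);d=a-b
print('foot',p(292,262,.172),p(292,262,.168),'ends',a,b,'len',np.linalg.norm(d),'ang',np.degrees(np.arctan2(d[1],d[0])),'mid',(a+b)/2)
C=np.array([.5305,-.3745,0]);R=Ro.from_quat(s['tcp_rot']).as_matrix()
print('shift tool cm',100*R.T@(C-s['tcp_pos']))
E
```

```text
foot [ 0.5305 -0.3747  0.172 ] [ 0.5302 -0.3758  0.168 ] ends [ 0.5458 -0.3501  0.202 ] [ 0.5162 -0.3967  0.202 ] len 0.055267504491913845 ang 57.57845590869376 mid [ 0.531  -0.3734  0.202 ]
shift tool cm [-0.2226  1.5104 27.5892]
```

Call:
{"op": "send_rows", "data": {
  "motion": [
    {"translation": [-0.2,1.0,0.5],"twist": 0.035},
    {"translation": [0,0.5,1.3],"twist": 0},
    {"translation": [0,0,1.6],"twist": 0},
    {"translation": [0,0,1.6],"twist": 0},
    {"translation": [0,0,1.6],"twist": 0},
    {"translation": [0,0,1.5],"twist": 0},
    {"translation": [0,0,1.2],"twist": 0},
    {"translation": [0,0,0.8],"twist": 0}
  ]
}}

```text
t: 3.53
tcp_pos: [0.5307, -0.3725, 0.175]
tcp_rot: [0.876, 0.482, -0.0, -0.001]
contact_force: [-0.3, 0.2, 0.3]
grip_width: 0.0855
grip_force: 0.0
```

Call:
{"op": "send_rows", "data": {
  "motion": [
    {"translation": [0,0,0],"twist": 0},
    {"translation": [0,0,0],"twist": 0},
    {"translation": [0,0,0],"twist": 0},
    {"translation": [0,0,0],"twist": 0},
    {"translation": [0,0,0],"twist": 0},
    {"translation": [0,0,0],"twist": 0},
    {"translation": [0,0,0],"twist": 0},
    {"translation": [0,0,0],"twist": 0}
  ],
  "claw": 0,
  "newtons": 40
}}

```text
t: 4.2
tcp_pos: [0.5315, -0.3736, 0.1775]
tcp_rot: [0.877, 0.481, 0.0, 0.001]
contact_force: [-1.0, 0.7, 5.2]
grip_width: 0.0132
grip_force: 41.3
```

```bash
python3 - <<'E'
from h import *
s=sensors.get_state();im=eyes.snapshot('wrist');print(s['tcp_pos'],s['tcp_rot'],s['grip_width'],s['contact_force'],s['ft_torque'])
cv2.imwrite('pics/w2.png',cv2.convertScaleAbs(im,alpha=1.4))
E
```

```text
[ 0.5315 -0.3736  0.1775] [0.8767 0.4811 0.0004 0.0005] 0.013239541623904325 [-1.0379  0.7412  5.223 ] [ 0.1073  0.1011 -0.5954]
```

View pics/w2.png

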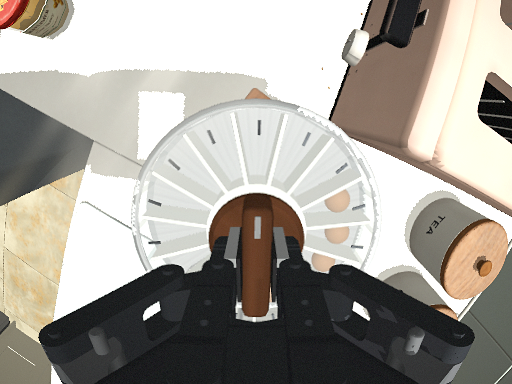

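The bar sits between the pads (opening 13 mm). Next I turn it three clicks, lifting 2 mm first because the tips are resting lightly on the foot.

Call:
{"op": "send_rows", "data": {
  "motion": [
    {"translation": [0,0,-0.2],"twist": 0.052},
    {"translation": [0,0,0],"twist": 0.052},
    {"translation": [0,0,0],"twist": 0.052},
    {"translation": [0,0,0],"twist": 0.053},
    {"translation": [0,0,0],"twist": 0.053},
    {"translation": [0,0,0],"twist": 0.053},
    {"translation": [0,0,0],"twist": 0.053},
    {"translation": [0,0,0],"twist": 0.053}
  ]
}}

```text
t: 4.92
tcp_pos: [0.5321, -0.3742, 0.1777]
tcp_rot: [0.958, 0.287, 0.001, 0.001]
contact_force: [6.2, -5.5, -9.4]
grip_width: 0.0132
grip_force: 40.9
```

```bash
python3 - <<'E'
from h import *
s=sensors.get_state();print(np.degrees(2*np.arctan2(s['tcp_rot'][1],s['tcp_rot'][0])),s['tcp_pos'],s['contact_force'],s['ft_torque'],s['grip_width'])
im=eyes.snapshot('side')[185:325,225:355]
w=eyes.snapshot('wrist')[80:290,120:390]
f=lambda a:cv2.resize(cv2.convertScaleAbs(a,alpha=1.4),(400,400),interpolation=cv2.INTER_CUBIC)
cv2.imwrite('pics/c1.png',np.hstack([f(im),f(w)]))
E
```

```text
33.32420753013087 [ 0.5321 -0.3742  0.1777] [ 6.2044 -5.4711 -9.424 ] [-0.7622 -0.9425 -0.0388] 0.013223788016286427
```

View pics/c1.png

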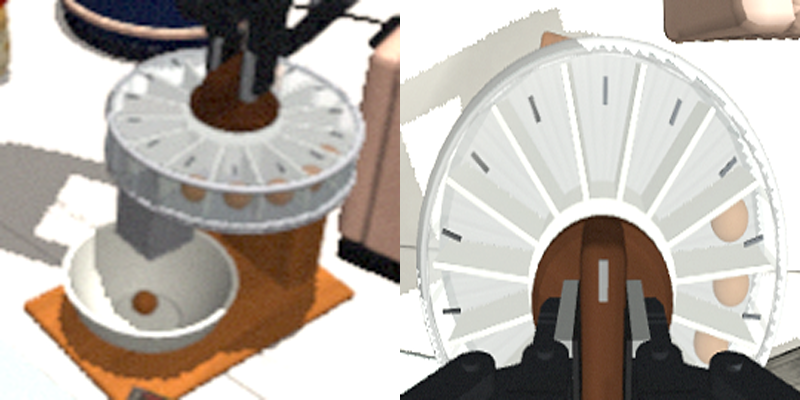

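One nut is in the bowl (left half, at 145,300), and the tool has turned 24.2° with the bar. Now two more clicks.

Call:
{"op": "send_rows", "data": {
  "motion": [
    {"translation": [0,0,0],"twist": 0.052},
    {"translation": [0,0,0],"twist": 0.052},
    {"translation": [0,0,0],"twist": 0.052},
    {"translation": [0,0,0],"twist": 0.052},
    {"translation": [0,0,0],"twist": 0.052},
    {"translation": [0,0,0],"twist": 0.053},
    {"translation": [0,0,0],"twist": 0.053},
    {"translation": [0,0,0],"twist": 0.053}
  ]
}}

```text
t: 5.68
tcp_pos: [0.5325, -0.3752, 0.1777]
tcp_rot: [0.997, 0.081, 0.001, 0.002]
contact_force: [8.0, -9.5, -12.8]
grip_width: 0.0132
grip_force: 40.6
```

Call:
{"op": "send_rows", "data": {
  "motion": [
    {"translation": [0,0,0],"twist": 0.052},
    {"translation": [0,0,0],"twist": 0.052},
    {"translation": [0,0,0],"twist": 0.052},
    {"translation": [0,0,0],"twist": 0.052},
    {"translation": [0,0,0],"twist": 0.052},
    {"translation": [0,0,0],"twist": 0.053},
    {"translation": [0,0,0],"twist": 0.052},
    {"translation": [0,0,0],"twist": 0.052}
  ]
}}

```text
t: 6.35
tcp_pos: [0.5325, -0.3762, 0.1777]
tcp_rot: [0.992, -0.127, 0.002, 0.002]
contact_force: [8.7, -12.9, -12.6]
grip_width: 0.0132
grip_force: 40.4
```

```bash
python3 - <<'E'
from h import *
s=sensors.get_state();print(s['t'],np.degrees(2*np.arctan2(s['tcp_rot'][1],s['tcp_rot'][0])),s['tcp_pos'],s['contact_force'],s['ft_torque'],s['grip_width'])
im=eyes.snapshot('side')[185:325,225:355]
w=eyes.snapshot('wrist')[80:290,120:390]
f=lambda a:cv2.resize(cv2.convertScaleAbs(a,alpha=1.4),(400,400),interpolation=cv2.INTER_CUBIC)
cv2.imwrite('pics/c2.png',np.hstack([f(im),f(w)]))
E
```

```text
6.35 -14.569247820376562 [ 0.5325 -0.3762  0.1777] [  8.7237 -12.8775 -12.6441] [-1.9366 -1.095  -0.0332] 0.013239116849407978
```

View pics/c2.png

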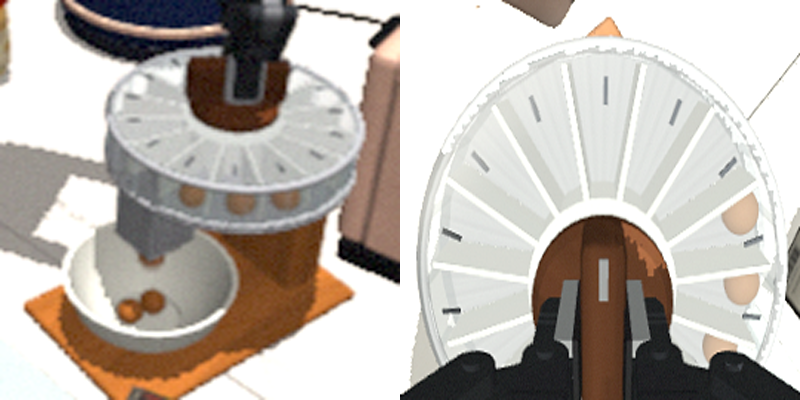

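Two nuts lie in the bowl, the third is leaving the chute, and the knob has turned 72.1°. I'll relax the side load, then open.

Call:
{"op": "send_rows", "data": {
  "motion": [
    {"translation": [0.1,0.1,0.1],"twist": 0},
    {"translation": [0,0,0],"twist": 0},
    {"translation": [0,0,0],"twist": 0},
    {"translation": [0,0,0],"twist": 0},
    {"translation": [0,0,0],"twist": 0},
    {"translation": [0,0,0],"twist": 0},
    {"translation": [0,0,0],"twist": 0},
    {"translation": [0,0,0],"twist": 0}
  ]
}}

```text
t: 7.12
tcp_pos: [0.5326, -0.3763, 0.1777]
tcp_rot: [0.992, -0.126, 0.001, 0.001]
contact_force: [3.5, -8.0, -4.2]
grip_width: 0.0133
grip_force: 41.8
```

Call:
{"op": "send_rows", "data": {
  "motion": [
    {"translation": [0,0,0],"twist": 0},
    {"translation": [0,0,0],"twist": 0},
    {"translation": [0,0,0],"twist": 0},
    {"translation": [0,0,0],"twist": 0},
    {"translation": [0,0,0],"twist": 0},
    {"translation": [0,0,0],"twist": 0},
    {"translation": [0,0,0],"twist": 0},
    {"translation": [0,0,0],"twist": 0}
  ],
  "claw": 1
}}

```text
t: 7.78
tcp_pos: [0.5319, -0.3745, 0.1777]
tcp_rot: [0.992, -0.126, -0.0, -0.0]
contact_force: [0.4, -0.2, -0.8]
grip_width: 0.0856
grip_force: 0.0
```

Call:
{"op": "send_rows", "data": {
  "motion": [
    {"translation": [0,0,-0.5],"twist": 0},
    {"translation": [0,0,-1.0],"twist": 0},
    {"translation": [0,0,-1.5],"twist": 0},
    {"translation": [0,0,-2.0],"twist": 0},
    {"translation": [0,0,-2.0],"twist": 0},
    {"translation": [0,0,-2.0],"twist": 0},
    {"translation": [0,0,-1.0],"twist": 0},
    {"translation": [0,0,0],"twist": 0}
  ]
}}

```text
t: 8.45
tcp_pos: [0.5331, -0.3755, 0.2814]
tcp_rot: [0.992, -0.126, 0.003, 0.001]
contact_force: [0.0, 0.3, 0.3]
grip_width: 0.0853
grip_force: 0.0
```

```bash
python3 - <<'E'
from h import *
s=sensors.get_state();print(s['t'],np.degrees(2*np.arctan2(s['tcp_rot'][1],s['tcp_rot'][0])),s['tcp_pos'],s['contact_force'])
im=eyes.snapshot('side')[185:325,225:355]
w=eyes.snapshot('wrist')[80:290,150:360]
f=lambda a:cv2.resize(cv2.convertScaleAbs(a,alpha=1.4),(400,400),interpolation=cv2.INTER_CUBIC)
cv2.imwrite('pics/c3.png',np.hstack([f(im),f(w)]))
E
```

```text
8.45 -14.452911715867144 [ 0.5331 -0.3755  0.2814] [0.0013 0.2987 0.2892]
```

View pics/c3.png

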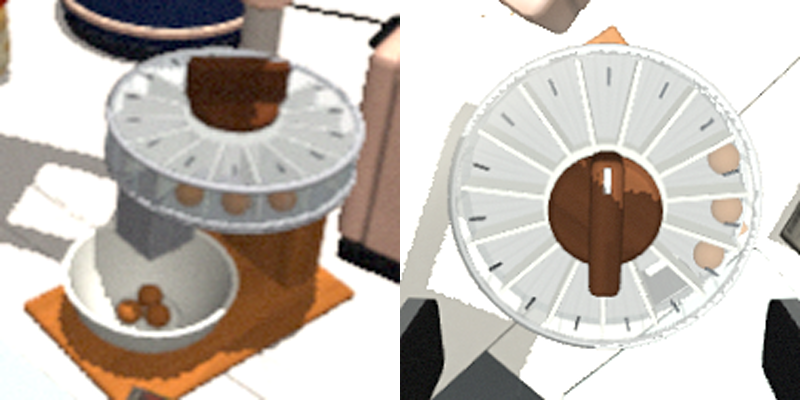

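Three nuts are in the upright bowl, and three are left in the drum. The released bar stayed in line with the tool, at about 72°, and the gripper is clear of everything.

```bash
python3 -c "
from workcell import job
print(job.close_job())"
```

```text
the job is handed in; nothing more can be done
None
```

The knob on the dispenser with the bowl was turned clockwise three clicks (about 72°) and left there; three hazelnuts are in the upright bowl, the gripper is clear, and the job was handed in just after 8.5 s on the robot's clock, with no verdict returned.

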